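# Hold the overspray mask over a freshly lacquered tile

## Robot

A 6-joint arm with a two-finger parallel gripper is mounted at the origin on a cart in front of the work surface, level with it; the furniture and walls round the work are solid. World frame = base frame: x ahead of the robot, y to its left, z up, the work surface at z = 0. Lengths are in mm, angles in rad, forces in N, time in s.
With the tool pointing down it reaches from about 350 to 775 mm from the base axis. Payload 7.3 kg.
Tool frame: the origin (TCP) lies on the front face of the gripper's body, between the roots of the fingers; the fingertips stand 66 mm ahead of it and the grasp point (between the pads) lies 47 mm ahead of it (bot.tip_extent is the distance from the TCP to the fingertips, in mm); z points along the fingers, y is the line along which they close (so a half turn about z gives the same grasp; the last joint's range is limited). The gripper opens to 92 mm and grips with 3 to 60 N. Pads are 19 mm wide; open, the fingers measure 130 mm over their backs; the gripper's body (75 mm by 190 mm) begins 47 mm behind the grasp point.
Start: joints at [1.201, 0.342, 1.524, -0, 1.275, -0.146], TCP at [116.498, 511.925, 292.241] pointing down, gripper open.
Joint ranges: [-2.53, 2.53], [-0.77, 2.02], [0.04, 2.7], [-1, 4.14], [0.28, 2.66], [-3.11, 3.11]. Speed limits (rad/s): [2.57, 2.57, 3.14, 3.14, 3.14, 3.14].

## Interface

Orientations are given as [roll, pitch, yaw] about the fixed x, y, z axes, in that order (R = Rz(yaw) Ry(pitch) Rx(roll)).
In Python, from plant import readout, viewer, order, bot gives the robot as it stands.
- The arm moves only by the shell command python3 -m creep 'ROWS'. ROWS is text: rows parted by semicolons, each of 7 numbers parted by spaces: the shift along the world's x, y, z in m, then the turn, a rotation vector about the world's x, y, z in rad, then the opening in per cent of the stroke, from 0 (shut) to 100 (fully open). A call has 1 to 8 rows; each row shifts and turns the commanded pose from where the row before left it; what a row does not reach is not made up. A row lasts 1/12 s, in which the tool goes at most 41.7 mm and 7.16 degrees, less where a joint would pass 70% of its speed; a pose out of reach is approached as far as the arm can. A call is refused whole if a number of a shift passes 0.0417 or a number of a turn 0.125, either way. A call with a gripper value outside its range is refused whole. The fingers move at their own pace and stop on an object; the grip force is fixed at half the most. Time passes only in rows, so rows that do not move let the fingers close. It gives the time, the measured TCP pose, the force, the opening and the grip force at its end, in the units of the state.
- readout.get_obs(): the state, without advancing time (a new reading comes with each control period).
- viewer.capture(name): name is "side" or "top" or "wrist"; returns the picture (384x512x3 uint8, red, green, blue); there is no depth.
- viewer.camera_info(name): a dict with "fx", "fy", "cx", "cy" (pixels), "origin" and "rotation" of the camera in the world. Camera axes: x right, y up, looking along -z (the intrinsics and any distortion apply to the point x, -y, -z); pixel columns grow to the right and rows downward; lengths in mm; the calibration is good to about 2 mm. A picture is of the moment at which its call begins: read the wrist's pose just before it. camera_info takes no time and is no camera call; for the wrist camera it gives the pose at the moment of the call.
- order.close_job(): hands the job in; it is judged then, once.
The state is a dict: "time": time; "joint_positions": joint angles; "dq": joint speeds; "tau": joint torques, N m; "tool_pos": TCP position; "tcp_rot": TCP orientation; "contact_force": force on the tool from outside, world axes, zero at the start; "moment": the same for the moment, N m; "grip_width": finger opening in mm; "finger_force": force on a finger pad.
Only numpy, scipy, OpenCV 4.12 (cv2) and the standard library are available. Lean on these libraries where they do the work, as an engineer would, in place of code of your own. Each camera call takes 0.05 s, during which the arm holds its last target. There are 200 camera calls.

## Task

Slide the blue carrier with the freshly lacquered tile along its channel until it comes up against the end stop inside the overspray guard, and let go of its post. Then take the metal spray mask by its grip, lift it off the pins of its stand, carry it over the row of cans, higher than the tallest, and hold it level about 8 mm above the tile, grip towards the near side, so that the whole tile shows centred and square in the window. The lacquer is wet: nothing may touch the tile, nor the mask anything on the jig; leave the cans and the jar where they are, and finish with the mask still held there.

Things in the scene. Friction and masses are not known exactly. Their poses are not given: they have to be found in the camera images.
- jig: Fixed spray jig: grey plate 150 (x) x 340 (y) x 10 mm, origin at the centre of its underside. Two guide rails, tops 22 mm above the table, along y, leave a 63 mm wide channel centred on x = 0. Sheet-metal overspray guard, 101 mm above the table, along the +x edge (x = 69 to 74, y = -168 to 33 mm) and across the -y end (y = -165 to -169, x = -22 to 74 mm); -x side and +y end open.
- end_stop: Fixed dark steel stop block in the jig's channel, at a place along it that differs each time, with a round black rubber buffer facing the carrier. Origin on the buffer's face, at the plate's top (10 mm above the table), 9 mm below the buffer's axis; y axis along the channel towards the carrier. 46 mm wide, clamp knob on top up to 40 mm above the table.
- carrier: Loose blue slide 60 (x) x 145 (y) x 16 mm, 0.3 to 0.65 kg, in the channel on the jig plate, 1.5 mm play each side, friction up to 6 N, axes parallel to the jig's. Origin at its underside below the tile's centre, 10 mm above the table; body from y = -35 (nose) to y = +110 mm. At the start 50 to 125 mm short of the stop; home lies in the jig's -y direction.
- tile: Cream lacquered trapezoid tile, wet, 31 x 46 x 8 mm, stuck on a stalk on the carrier and rigid with it; origin at the centre of its underside (40 mm above the carrier's origin). Its wide edge (46 mm) faces -x, towards the robot's side; the narrow edge (29 mm) faces +x; both edges run along y.
- tile_top (a point): Centre of the tile's upper face, 48 mm above the carrier's origin (58 mm above the table); axes like the carrier's.
- carrier_nose (a point): Middle of the carrier's front end face (its -y end), 9 mm above the carrier's underside; home when it meets the face of the end stop's buffer.
- carrier_post (a point): A point on the carrier's upright red round post, diameter 16 mm, 90 mm from the tile's centre towards +y. The point is on the post's axis 40 mm above the carrier's underside (50 mm above the table), 24 mm above the carrier's upper face and 21 mm below the post's top.
- mask: Loose spray mask of bare 3 mm sheet metal, 0.15 kg. Origin on its underside in the middle of the window; sheet from x = -108 to 40, y = -46 to 46 mm. Window shaped like the tile, 5 mm larger all round, wide edge to -x. Two 12 mm holes at x = -74, y = +-30 mm. At the start it lies level on its stand, underside 30 mm above the table, stand's pins in these holes.
- mask_window (a point): Middle of the mask's window, on the mask's underside (the same point as the mask's origin).
- mask_grip (a point): Where to take the mask: on the axis of its upright black grip, 74 mm from the window's centre towards -x, 42 mm above the mask's underside. The grip is 34 mm along x, 14 mm thick along y (pinch it along y), and its top is 62 mm above the mask's underside; it stands on a 6 mm high foot.
- mask_stand: Fixed wooden stand, 100 mm wide (y), x = -112 to 44 mm, 30 mm high; origin on the table below the stored mask's window, axes like the stored mask's (within 2 degrees). Two upright 8 mm pins at x = -74, y = +-30 mm reach 43 mm above the table, 10 mm above the mask's sheet: lift the mask straight up by 20 mm to clear them.
- paint_can: Bystander: paint can, 74 mm diameter, 90 mm high; origin at the centre of its underside.
- solvent_can: Bystander: grey solvent can, 74 mm diameter, 130 mm high; origin at the centre of its underside.
- hardener_jar: Bystander: white jar with red cap, 55 mm diameter, 70 mm high; origin at the centre of its underside. The two cans and the jar stand in a row between jig and mask stand, in an order that varies.

How it is judged (in metres and radians):
On the way, in this order (a step that is already met when the one before it is completed fails the run):
1. the carrier is home against the end stop, its post let go, the mask still on its stand (y of carrier_nose in the frame of end_stop between -0.003 and 0.002 m and contact force between the fingers and carrier below 0.1 N and z of mask_window in the frame of mask_stand below 0.04 m), for 0.2 s.
2. the mask is held clear of its stand, higher than the tallest can (height (world z) of mask_window above 0.132 m and contact force between the fingers and mask above 1 N and contact force between mask and mask_stand below 0.1 N), for 0.2 s.
At the end, for the whole second after the job is handed in: Carrier within 2 mm of the stop; mask held by the gripper alone, still, level to 4 degrees, 3 to 13 mm above the tile's face, window within 5 mm and 0.1 rad of the tile, grip on the near side, touching nothing on the jig; cans and jar upright within 20 mm of their places (y of carrier_nose in the frame of end_stop between -0.003 and 0.002 m and horizontal distance between mask_window and tile_top below 0.005 m and z of mask_window in the frame of tile_top between 0.003 and 0.013 m and angle between the x axis of mask and the x axis of carrier, either way round below 0.1 rad and x of mask_grip in the frame of tile_top below 0 m and angle between mask's own z axis and vertical below 0.07 rad and contact force between the fingers and mask above 1 N and contact force between each of mask, the arm and carrier below 0.1 N and contact force between mask and jig below 0.1 N and contact force between mask and end_stop below 0.1 N and linear speed of mask below 0.01 m/s and distance of each of paint_can, solvent_can, hardener_jar from where it was at the start of the episode below 0.02 m and angle between each of paint_can, solvent_can, hardener_jar's own z axis and vertical below 0.1 rad); the arm keeps its last pose, push and grip.
It fails at once if the wet tile is touched by the robot or by the mask (contact force between tile and the arm above 0.1 N or contact force between tile and the fingers above 0.1 N or contact force between tile and mask above 0.1 N).
It fails at once if the mask touches the jig, the end stop or the carrier (contact force between mask and jig above 0.5 N or contact force between mask and end_stop above 0.5 N or contact force between mask and carrier above 0.5 N).
It fails at once if a can or the jar is shifted or tipped (distance of any of paint_can, solvent_can, hardener_jar from where it was at the start of the episode above 0.02 m or angle between any of paint_can, solvent_can, hardener_jar's own z axis and vertical above 0.2 rad).
It also fails if it takes over 64 s, if anything falls off the work surface, if the arm or the gripper's body presses on something with over 40 N, if the wrist force passes 120 N, or if a joint passes its speed limit or range.

## Working session

There is one attempt and no reset: what is moved stays moved. The work goes in short steps, Python scripts to look and compute and a shell command to move; the robot and the scene stay as the last step left them, time stands still between calls to the robot, and variables do not carry over. Pictures are saved under pics/ and viewed, at most 10 in all, crops included, and the job is handed in when it is done.

```bash
mkdir -p pics; ls; python3 - <<'E'
from plant import readout, viewer, order, bot
import cv2
o=readout.get_obs(); print({k:o[k] for k in ('time','tool_pos','tcp_rot','grip_width')})
for n in ('top','side'):
    im=viewer.capture(n); print(n,viewer.camera_info(n)); cv2.imwrite(f'pics/{n}0.png',cv2.cvtColor(im,cv2.COLOR_RGB2BGR))
print(viewer.camera_info('wrist'))
E
```

```text
pics
{'time': 0.0, 'tool_pos': array([116.36932821, 511.60411778, 291.5381008 ]), 'tcp_rot': array([-3.14001241e+00, -2.10982568e-04,  2.91780649e+00]), 'grip_width': 91.77544637467993}
top {'fx': 384.891865025106, 'fy': 384.891865025106, 'cx': 266.981267221656, 'cy': 191.14036056486424, 'origin': array([ 412.93259035,   77.30408718, 1003.7646775 ]), 'rotation': array([ 0.12366291, -0.01862267, -1.5919754 ])}
side {'fx': 380.02776386638334, 'fy': 380.02776386638334, 'cx': 256.9820227808616, 'cy': 188.6091621256343, 'origin': array([ 172.87330799, -541.14935374,  704.12526333]), 'rotation': array([ 0.84899045,  0.01084504, -0.53039779])}
{'fx': 275.89916973785375, 'fy': 275.89916973785375, 'cx': 252.6288358356346, 'cy': 188.33021034885917, 'origin': array([ 36.42611655, 529.96272132, 384.93263207]), 'rotation': array([-0.30944055,  0.00282922,  1.34730575])}
```

View pics/top0.png

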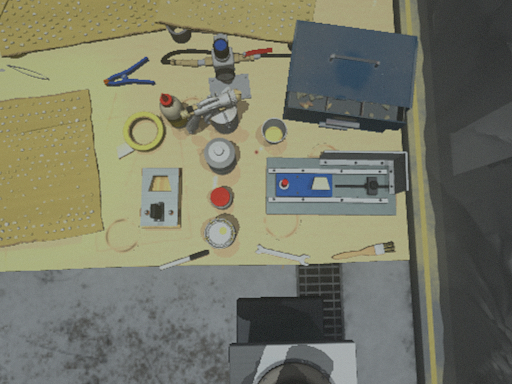

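View pics/side0.png

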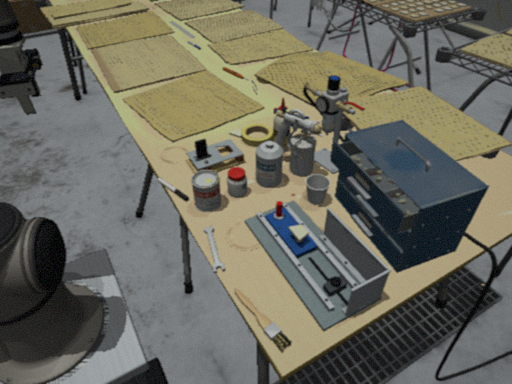

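```bash
cat > h.py <<'E'
import numpy as np, cv2
from scipy.spatial.transform import Rotation as R
from plant import readout, viewer, order, bot
def ray(ci,u,v):
    d=np.array([(u-ci['cx'])/ci['fx'],-(v-ci['cy'])/ci['fy'],-1.]); return R.from_euler('xyz',ci['rotation']).apply(d)
def at(ci,u,v,z):
    d=ray(ci,u,v); o=np.array(ci['origin']); return (o+d*(z-o[2])/d[2])[:2]
def px(ci,p):
    q=R.from_euler('xyz',ci['rotation']).inv().apply(np.array(p)-ci['origin']); return ci['cx']-ci['fx']*q[0]/q[2], ci['cy']+ci['fy']*q[1]/q[2]
def save(n,im,box=None,s=1):
    if box: im=im[box[1]:box[3],box[0]:box[2]]
    cv2.imwrite('pics/'+n,cv2.resize(cv2.cvtColor(im,cv2.COLOR_RGB2BGR),None,fx=s,fy=s,interpolation=cv2.INTER_CUBIC))
E
python3 - <<'E'
import cv2
im=cv2.imread('pics/top0.png')
a=cv2.resize(im[145:225,260:420],None,fx=5,fy=5,interpolation=cv2.INTER_CUBIC)[:,:800]
b=cv2.resize(im[160:240,130:250],None,fx=2.3,fy=2.3,interpolation=cv2.INTER_CUBIC)
c=cv2.copyMakeBorder(b,0,0,0,800-b.shape[1],cv2.BORDER_CONSTANT)
cv2.imwrite('pics/crop.png',cv2.vconcat([a,c]))
E
```

```text
(no output)
```

View pics/crop.png

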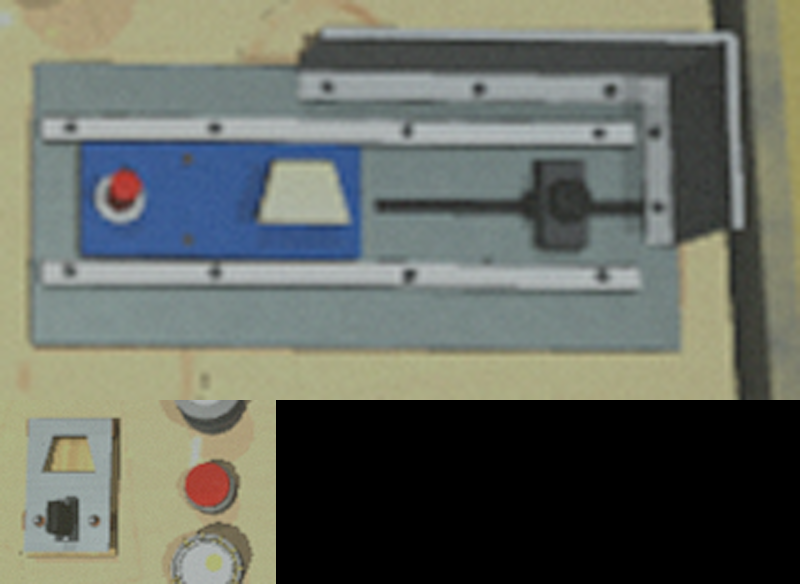

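```bash
python3 - <<'E'
from h import *
ci=viewer.camera_info('top')
A=lambda u,v,z:at(ci,260+u/5,145+v/5,z).round(1)
B=lambda u,v,z:at(ci,130+u/2.3,160+(v-400)/2.3,z).round(1)
print('tile',[A(u,v,58) for u,v in((275,160),(332,163),(350,224),(258,222))])
print('post',A(125,184,71),'ring',A(119,196,26))
print('carr',[A(u,v,26) for u,v in((82,142),(360,146),(360,260),(80,255))])
print('buf',A(524,203,19),'stopblock',A(535,160,25),A(535,250,25))
print('jig',[A(u,v,10) for u,v in((33,63),(30,345),(680,350))])
print('guard',[A(u,v,101) for u,v in((322,35),(737,37),(737,228))])
print('win',[B(u,v,33) for u,v in((55,436),(90,437),(96,472),(43,472))])
print('sheet',[B(u,v,33) for u,v in((27,418),(112,419),(110,553),(25,553))])
print('holes',B(39,521,33),B(94,521,33),'griptop',B(62,515,92))
print('cans',at(ci,220,152,130),at(ci,221,197,70),at(ci,221,232,90))
E
```

```text
tile [array([563.4, -63.3]), array([561.3, -91.7]), array([530.5, -99.5]), array([532.4, -53.7])]
post [550.7  12.8] ring [551.2  12.9]
carr [array([579.7,  31.3]), array([ 575. , -112.3]), array([ 515.8, -109.8]), array([521.1,  33.7])]
buf [ 544.6 -197.8] stopblock [ 566.2 -203.1] [ 519.3 -200.6]
jig [array([625. ,  55.3]), array([476.6,  60. ]), array([ 467.3, -277.8])]
guard [array([616.9, -81.8]), array([ 612.5, -282.4]), array([ 519.8, -276.2])]
win [array([578.3, 343.1]), array([576.5, 304.6]), array([537.3, 297.7]), array([538.4, 355.6])]
sheet [array([599. , 374.2]), array([596.2, 280.5]), array([448.2, 281.7]), array([450.1, 373.6])]
holes [484.6 359.1] [483.4 299.3] griptop [485.9 318.6]
cans [614.40458602 165.42060417] [516.35993353 169.73028938] [431.18858915 168.28772715]
```

```bash
R='0.027 -0.031 0 0 0 0.012 45'; 
python3 -m creep '0.027 -0.031 0 0 0 0.012 45;0.027 -0.031 0 0 0 0.012 45;0.027 -0.031 0 0 0 0.012 45;0.027 -0.031 0 0 0 0.012 45;0.027 -0.031 0 0 0 0.012 45;0.027 -0.031 0 0 0 0.012 45;0.027 -0.031 0 0 0 0.012 45;0.027 -0.031 0 0 0 0.012 45'
python3 -m creep '0.027 -0.031 0 0 0 0.012 45;0.027 -0.031 0 0 0 0.012 45;0.027 -0.031 0 0 0 0.012 45;0.027 -0.031 0 0 0 0.012 45;0.027 -0.031 0 0 0 0.012 45;0.027 -0.031 0 0 0 0.012 45;0.027 -0.031 0 0 0 0.012 45;0.027 -0.031 0 0 0 0.012 45'
python3 -m creep '0 0 -0.03 0 0 0 45;0 0 -0.03 0 0 0 45;0 0 -0.03 0 0 0 45;0 0 0 0 0 0 45;0 0 0 0 0 0 45'
python3 - <<'E'
from h import *
o=readout.get_obs(); print(o['tool_pos'],o['tcp_rot'],o['joint_positions'],o['contact_force'])
ci=viewer.camera_info('wrist'); im=viewer.capture('wrist'); print(ci)
save('w1.png',im,None,1.5)
for n,p in dict(post=(550.7,12.8,71),tile=(547,-77,58)).items(): print(n,px(ci,p))
E
```

```text
time: 0.77
tool_pos: [333.2, 262.1, 292.2]
tcp_rot: [3.142, -0.0, 3.015]
contact_force: [0.1, 1.1, 0.5]
grip_width: 43.5
finger_force: 0.0
time: 1.43
tool_pos: [549.3, 14.0, 291.9]
tcp_rot: [3.141, -0.001, 3.11]
contact_force: [0.2, 0.1, 0.7]
grip_width: 41.5
finger_force: 0.0
time: 1.85
tool_pos: [547.8, 16.0, 201.2]
tcp_rot: [3.141, -0.004, 3.11]
contact_force: [0.6, -0.3, 1.4]
grip_width: 41.5
finger_force: 0.0
[547.7957705   15.97300737 201.23884026] [ 3.14116522 -0.00392172  3.10973274] [-1.10768352e-01  4.73055236e-01  1.58778392e+00  1.32290382e-04
  1.08469672e+00 -1.64976597e+00] [ 0.56453127 -0.31870804  1.36400482]
{'fx': 275.89916973785375, 'fy': 275.89916973785375, 'cx': 252.6288358356346, 'cy': 188.33021034885917, 'origin': array([466.11549282,  18.33298761, 294.84255826]), 'rotation': array([-3.05404539e-01,  1.03993581e-03,  1.53922082e+00])}
post (np.float64(249.59563678050776), np.float64(203.90689259462744))
tile (np.float64(151.0446782658827), np.float64(197.9201808516679))
```

View pics/w1.png

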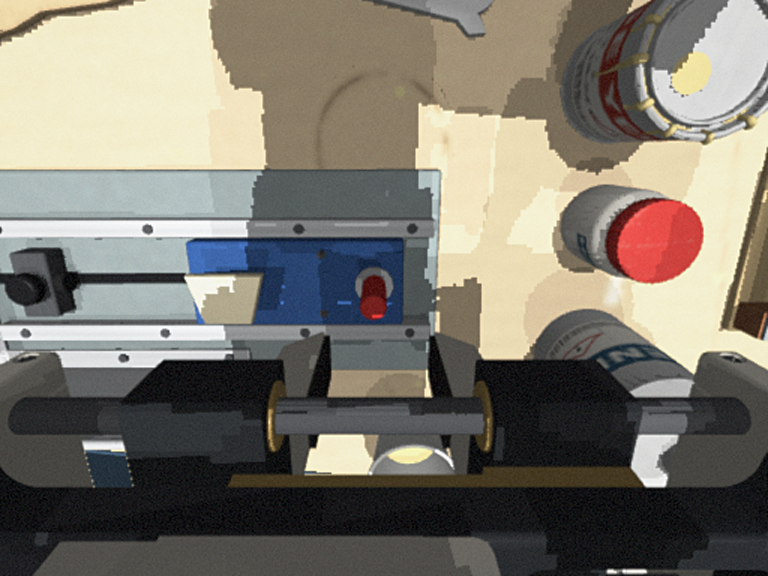

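```bash
python3 -m creep '0.003 -0.003 0 0 0 0.004 45;0 0 -0.025 0 0 0 45;0 0 -0.025 0 0 0 45;0 0 -0.025 0 0 0 45;0 0 -0.025 0 0 0 45;0 0 0 0 0 0 45'
python3 -m creep '0 0 0 0 0 0 10;0 0 0 0 0 0 10;0 0 0 0 0 0 10;0 0 0 0 0 0 10'
python3 -m creep '0 0 0 0 0 0 10;0 0 0 0 0 0 10;0 0 0 0 0 0 10'
```

```text
time: 2.4
tool_pos: [550.4, 13.0, 100.0]
tcp_rot: [3.141, -0.004, 3.114]
contact_force: [-1.0, -0.5, -0.5]
grip_width: 41.3
finger_force: 0.0
time: 2.73
tool_pos: [552.5, 12.8, 104.2]
tcp_rot: [-3.141, 0.004, 3.114]
contact_force: [-1.0, 0.0, -0.3]
grip_width: 19.2
finger_force: 0.0
time: 2.98
tool_pos: [552.4, 12.7, 103.9]
tcp_rot: [-3.141, 0.003, 3.114]
contact_force: [-1.2, -0.9, 7.4]
grip_width: 15.5
finger_force: 30.0
```

```bash
python3 -m creep '0 -0.008 0 0 0 0 10;0 -0.012 0 0 0 0 10;-0.001 -0.012 0 0 0 0 10;0 -0.012 0 0 0 0 10;-0.001 -0.012 0 0 0 0 10;0 -0.01 0 0 0 0 10;0 -0.006 0 0 0 0 10;0 0 0 0 0 0 10'
python3 -m creep '0 -0.003 0 0 0 0 10;0 -0.002 0 0 0 0 10;0 0 0 0 0 0 10'
```

```text
time: 3.65
tool_pos: [550.4, -59.7, 103.9]
tcp_rot: [3.142, 0.003, 3.113]
contact_force: [0.1, -0.7, 6.5]
grip_width: 15.1
finger_force: 30.0
time: 3.9
tool_pos: [550.3, -63.4, 103.9]
tcp_rot: [3.14, 0.003, 3.113]
contact_force: [0.3, 5.6, 8.7]
grip_width: 15.4
finger_force: 30.0
```

```bash
for i in 1; do python3 -m creep '0 -0.002 0 0 0 0 10;0 0 0 0 0 0 10'; python3 -m creep '0 -0.002 0 0 0 0 10;0 0 0 0 0 0 10'; python3 -m creep '0 -0.002 0 0 0 0 10;0 0 0 0 0 0 10'; done; python3 - <<'E'
from h import *
ci=viewer.camera_info('wrist'); save('w2.png',viewer.capture('wrist'))
E
```

```text
time: 4.07
tool_pos: [550.3, -65.2, 103.9]
tcp_rot: [3.14, 0.003, 3.114]
contact_force: [0.1, 6.2, 8.0]
grip_width: 15.3
finger_force: 30.0
time: 4.23
tool_pos: [550.3, -67.1, 103.9]
tcp_rot: [3.14, 0.003, 3.114]
contact_force: [-0.1, 6.7, 7.6]
grip_width: 15.1
finger_force: 30.0
time: 4.4
tool_pos: [550.3, -69.0, 103.9]
tcp_rot: [3.14, 0.003, 3.114]
contact_force: [-0.1, 7.4, 8.8]
grip_width: 15.5
finger_force: 30.0
```

View pics/w2.png

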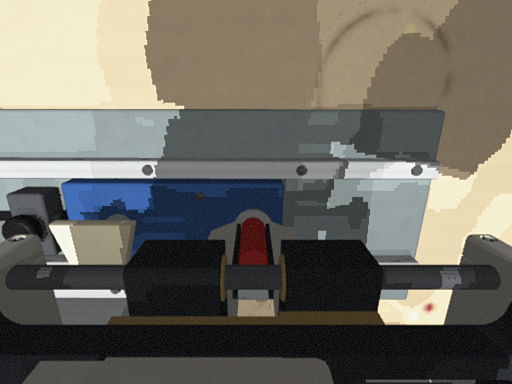

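```bash
python3 -m creep '0 -0.001 0 0 0 0 10;0 0 0 0 0 0 10'; python3 -m creep '0 -0.001 0 0 0 0 10;0 0 0 0 0 0 10'; python3 -m creep '0 -0.001 0 0 0 0 10;0 0 0 0 0 0 10'; python3 -m creep '0 -0.001 0 0 0 0 10;0 0 0 0 0 0 10'
```

```text
time: 4.62
tool_pos: [550.3, -69.9, 103.9]
tcp_rot: [3.14, 0.003, 3.114]
contact_force: [0.1, 8.0, 8.6]
grip_width: 15.4
finger_force: 30.0
time: 4.78
tool_pos: [550.3, -70.9, 103.9]
tcp_rot: [3.14, 0.003, 3.114]
contact_force: [-0.6, 7.3, 8.0]
grip_width: 15.3
finger_force: 30.0
time: 4.95
tool_pos: [550.3, -71.9, 103.9]
tcp_rot: [3.14, 0.003, 3.114]
contact_force: [0.2, 6.2, 8.0]
grip_width: 15.5
finger_force: 30.0
time: 5.12
tool_pos: [550.3, -72.8, 103.9]
tcp_rot: [3.14, 0.003, 3.114]
contact_force: [0.2, 7.8, 8.2]
grip_width: 15.0
finger_force: 30.0
```

```bash
python3 -m creep '0 -0.001 0 0 0 0 10;0 0 0 0 0 0 10'|sed -n 2,4p; python3 -m creep '0 -0.001 0 0 0 0 10;0 0 0 0 0 0 10'|sed -n 2,4p; python3 -m creep '0 -0.001 0 0 0 0 10;0 0 0 0 0 0 10'|sed -n 2,4p; python3 -m creep '0 -0.001 0 0 0 0 10;0 0 0 0 0 0 10'|sed -n 2,4p
```

```text
tool_pos: [550.3, -73.8, 103.9]
tcp_rot: [3.14, 0.003, 3.114]
contact_force: [-0.4, 7.0, 9.3]
tool_pos: [550.3, -74.6, 103.9]
tcp_rot: [3.14, 0.003, 3.114]
contact_force: [-0.6, 8.8, 8.7]
tool_pos: [550.3, -74.8, 103.9]
tcp_rot: [3.138, 0.003, 3.113]
contact_force: [1.0, 12.0, 9.0]
tool_pos: [550.3, -74.9, 103.9]
tcp_rot: [3.137, 0.002, 3.113]
contact_force: [0.3, 17.1, 9.7]
```

```bash
python3 -m creep '0 0.001 0 0 0 0 10;0 0 0 0 0 0 10;0 0 0 0 0 0 45;0 0 0 0 0 0 45;0 0 0 0 0 0 45;0 0 0 0 0 0 45;0 0 0 0 0 0 45;0 0 0 0 0 0 45'
python3 -m creep '0 0 0.02 0 0 0 45;0 0 0.03 0 0 0 45;0 0 0.03 0 0 0 45;0 0 0.03 0 0 0 45;0 0 0.03 0 0 0 45;0 0 0 0 0 0 45;0 0 0 0 0 0 45'
python3 - <<'E'
from h import *
ci=viewer.camera_info('wrist'); im=viewer.capture('wrist'); t=viewer.capture('top'); print(ci)
a=cv2.resize(im[100:260,0:400],None,fx=2,fy=2); b=cv2.resize(t[145:200,260:420],None,fx=5,fy=5,interpolation=cv2.INTER_CUBIC)
np.save('w3.npy',im); save('w3.png',cv2.vconcat([a,b]))
E
```

```text
time: 6.45
tool_pos: [549.4, -77.4, 102.1]
tcp_rot: [3.142, -0.0, 3.113]
contact_force: [0.4, 0.3, -0.7]
grip_width: 41.1
finger_force: 0.0
time: 7.03
tool_pos: [550.1, -77.4, 243.9]
tcp_rot: [-3.141, 0.004, 3.114]
contact_force: [-0.4, 0.1, -1.6]
grip_width: 41.2
finger_force: 0.0
{'fx': 275.89916973785375, 'fy': 275.89916973785375, 'cx': 252.6288358356346, 'cy': 188.33021034885917, 'origin': array([467.69870098, -75.19726368, 336.9186074 ]), 'rotation': array([-0.31319412,  0.00238572,  1.5430956 ])}
```

View pics/w3.png

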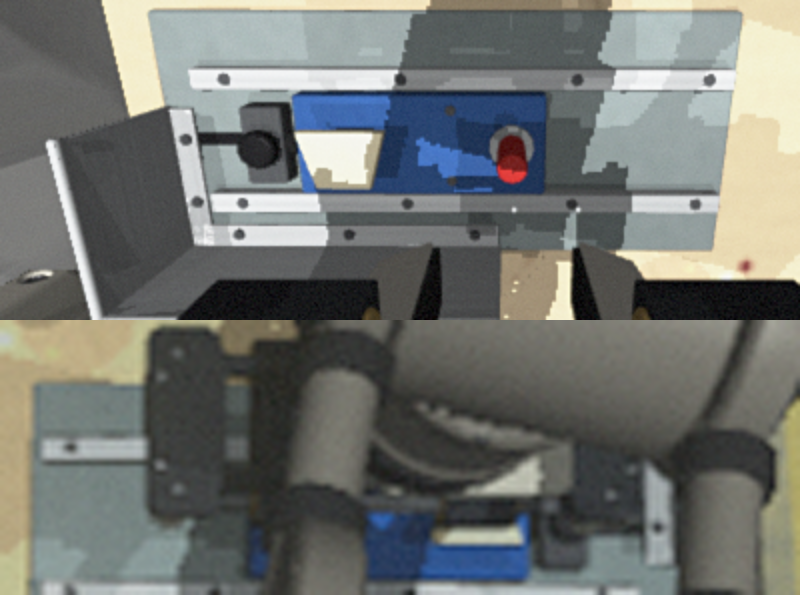

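```bash
python3 - <<'E'
from h import *
ci=viewer.camera_info('wrist')
A=lambda u,v,z:at(ci,u/2,100+v/2,z).round(1)
c=[A(u,v,58) for u,v in((293,130),(378,132),(367,189),(317,188))]; print(c)
print('center',(c[0]+c[1]+c[2]+c[3])/4)
print('post',A(512,166,71),'ring',A(512,147,26),'carr near edge',A(293,95,26),A(546,96,26))
print('jig near edge',A(150,10,10),A(742,13,10))
im=np.load('w3.npy')
m=((im.min(2)>130)&(im[:,:,0].astype(int)>im[:,:,2]+10)).astype(np.uint8); m[:,:140]=0;m[:,200:]=0;m[:160]=0;m[198:]=0
ys,xs=np.nonzero(m); print(len(xs),xs.min(),xs.max(),ys.min(),ys.max())
# model fit by projection
from scipy.optimize import minimize
E
```

```text
[array([ 526.9, -185.8]), array([ 529.1, -142.3]), array([ 559.8, -151.2]), array([ 558.5, -177.6])]
center [ 543.575 -164.225]
post [545.4 -74.1] ring [547.3 -73.6] carr near edge [ 513.8 -195.7] [518.3 -53.8]
jig near edge [ 466.2 -275.6] [477.  58.]
679 147 189 166 193
```

```bash
python3 -m creep '-0.006 0.037 0 0 0 0 45;-0.006 0.037 0 0 0 0 45;-0.006 0.037 0 0 0 0 45;-0.006 0.037 0 0 0 0 45;-0.006 0.037 0 0 0 0 45;-0.006 0.037 0 0 0 0 45;-0.006 0.037 0 0 0 0 45;-0.006 0.037 0 0 0 0 45'
python3 -m creep '-0.006 0.037 0 0 0 0 45;-0.006 0.037 0 0 0 0 45;-0.006 0.035 0 0 0 0 45;0 0 0 0 0 0 45;0 0 0 0 0 0 45'
python3 - <<'E'
from h import *
o=readout.get_obs(); print(o['tool_pos'],o['tcp_rot'])
ci=viewer.camera_info('wrist'); im=viewer.capture('wrist'); t=viewer.capture('top')
np.save('w4.npy',im); save('w4.png',im,(100,0,400,260),2.3)
E
```

```text
time: 7.8
tool_pos: [500.3, 220.4, 240.4]
tcp_rot: [-3.141, -0.003, 3.114]
contact_force: [0.6, 0.3, -0.1]
grip_width: 41.4
finger_force: 0.0
time: 8.22
tool_pos: [482.2, 329.2, 240.1]
tcp_rot: [-3.14, -0.003, 3.117]
contact_force: [0.4, -0.7, 0.7]
grip_width: 41.3
finger_force: 0.0
[482.24955823 329.22944735 240.14927078] [-3.13987344e+00 -3.03300008e-03  3.11731596e+00]
```

View pics/w4.png

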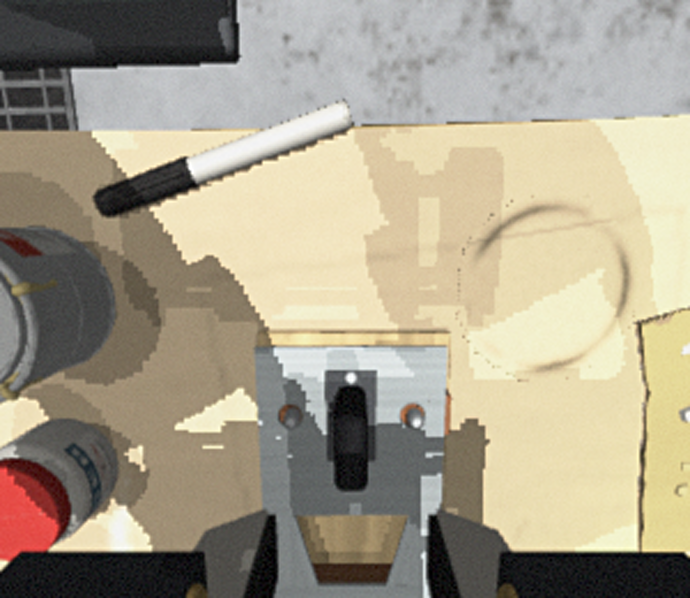

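```bash
python3 - <<'E'
from h import *
ci=viewer.camera_info('wrist')
A=lambda u,v,z:at(ci,100+u/2.3,v/2.3,z).round(1)
print('holes',A(290,416,33),A(413,416,33),'edge',A(258,346,33),A(448,346,33),'win near',A(295,516,33),A(408,516,33),'gripmid',A(350,430,70),'far end top',A(350,490,92))
E
```

```text
holes [487.1 295.9] [488.8 356.6] edge [452.  282.6] [454.4 373.3] win near [541.2 295.5] [542.7 354.2] gripmid [483.6 325.8] far end top [502.7 325.4]
```

```bash
python3 -m creep '0.004 -0.003 -0.015 0 0 0 45;0 0 -0.03 0 0 0 45;0 0 -0.03 0 0 0 45;0 0 -0.03 0 0 0 45;0 0 -0.016 0 0 0 45;0 0 0 0 0 0 45;0 0 0 0 0 0 45'
python3 -m creep '0 0 0 0 0 0 8;0 0 0 0 0 0 8;0 0 0 0 0 0 8;0 0 0 0 0 0 8;0 0 0 0 0 0 8;0 0 0 0 0 0 8;0 0 0 0 0 0 8'
```

```text
time: 8.9
tool_pos: [487.7, 323.5, 120.6]
tcp_rot: [-3.14, -0.002, 3.112]
contact_force: [0.1, -0.1, 0.4]
grip_width: 41.7
finger_force: 0.0
time: 9.48
tool_pos: [488.2, 326.8, 122.7]
tcp_rot: [3.137, 0.003, 3.114]
contact_force: [-0.1, 7.0, 2.4]
grip_width: 13.9
finger_force: 30.0
```

```bash
python3 -m creep '0 0 0.01 0 0 0 8;0 0 0.015 0 0 0 8;0 0 0.02 0 0 0 8;0 0 0.025 0 0 0 8;0 0 0.025 0 0 0 8;0 0 0.025 0 0 0 8;0 0 0.02 0 0 0 8;0 0 0.012 0 0 0 8'
python3 -m creep '0 0 0 0 0 0 8;0 0 0 0 0 0 8;0 0 0 0 0 0 8;0 0 0 0 0 0 8'
python3 - <<'E'
from h import *
ci=viewer.camera_info('wrist'); im=viewer.capture('wrist'); print(ci)
np.save('w5.npy',im); save('w5.png',im,(80,0,420,384),1.55)
E
```

```text
time: 10.15
tool_pos: [487.8, 325.2, 276.3]
tcp_rot: [3.14, 0.003, 3.114]
contact_force: [0.2, 0.2, -1.5]
grip_width: 13.7
finger_force: 30.0
time: 10.48
tool_pos: [487.0, 324.7, 271.7]
tcp_rot: [-3.14, -0.002, 3.114]
contact_force: [0.7, 0.5, -1.6]
grip_width: 13.9
finger_force: 30.0
{'fx': 275.89916973785375, 'fy': 275.89916973785375, 'cx': 252.6288358356346, 'cy': 188.33021034885917, 'origin': array([405.14507002, 326.86857063, 365.25161122]), 'rotation': array([-0.30692787,  0.00264135,  1.54334717])}
```

View pics/w5.png

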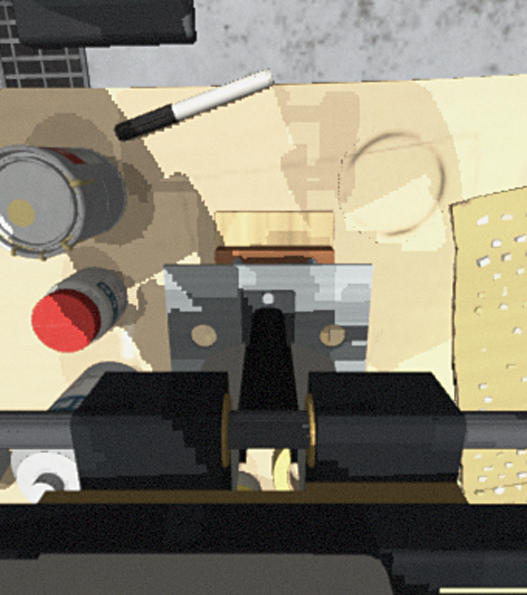

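```bash
python3 - <<'E'
from h import *
ci=viewer.camera_info('wrist'); print(readout.get_obs()['tool_pos'])
A=lambda u,v,z:at(ci,80+u/1.55,v/1.55,z)
for z in (172,177,182,187):
    a,b=A(204,335,z),A(332,335,z); e,f=A(164,264,z),A(371,264,z)
    print(z,a.round(1),b.round(1),np.hypot(*(b-a)).round(1),e.round(1),f.round(1),np.hypot(*(f-e)).round(1), ((a+b)/2+74*np.array([np.cos(.026),-np.sin(.026)])).round(1),((e+f)/2+108*np.array([np.cos(.026),-np.sin(.026)])).round(1))
E
```

```text
[487.07383177 324.72344296 271.85323558]
172 [487.8 293. ] [489.5 355.6] 62.7 [451.6 277. ] [454.2 373.1] 96.2 [562.6 322.4] [560.9 322.2]
177 [485.7 293.8] [487.3 354.9] 61.1 [450.4 278.2] [452.9 371.9] 93.7 [560.5 322.4] [559.6 322.3]
182 [483.5 294.7] [485.1 354.2] 59.5 [449.2 279.5] [451.7 370.7] 91.2 [558.3 322.5] [558.4 322.3]
187 [481.4 295.6] [482.9 353.4] 57.8 [448.  280.8] [450.4 369.5] 88.7 [556.1 322.6] [557.2 322.4]
```

```bash
python3 -m creep '0 -0.015 0 0 0 0 8;-0.001 -0.028 0 0 0 0 8;-0.001 -0.032 0 0 0 0 8;-0.001 -0.032 0 0 0 0 8;-0.001 -0.032 0 0 0 0 8;-0.001 -0.032 0 0 0 0 8;-0.001 -0.032 0 0 0 0 8;-0.001 -0.032 0 0 0 0 8'
python3 -m creep '-0.001 -0.032 0 0 0 0 8;-0.001 -0.032 0 0 0 0 8;-0.001 -0.032 0 0 0 0 8;-0.001 -0.032 0 0 0 0 8;-0.001 -0.032 0 0 0 0 8;-0.001 -0.032 0 0 0 0 8;-0.001 -0.032 0 0 0 0 8;0 -0.018 0 0 0 0 8'
python3 -m creep '0 -0.01 0 0 0 0 8;0 0 0 0 0 0 8;0 0 0 0 0 0 8;0 0 0 0 0 0 8'
```

```text
time: 11.2
tool_pos: [479.7, 87.8, 272.8]
tcp_rot: [-3.141, -0.001, 3.114]
contact_force: [0.4, -1.2, -1.6]
grip_width: 14.0
finger_force: 30.0
time: 11.87
tool_pos: [472.4, -155.5, 272.8]
tcp_rot: [-3.141, -0.001, 3.112]
contact_force: [0.3, 0.3, -1.4]
grip_width: 14.1
finger_force: 30.0
time: 12.2
tool_pos: [473.3, -161.0, 273.0]
tcp_rot: [3.141, -0.001, 3.115]
contact_force: [0.7, -0.0, -0.9]
grip_width: 13.8
finger_force: 30.0
```

```bash
python3 -m creep '-0.001 -0.001 -0.01 0 0 0 8;0 0 -0.015 0 0 0 8;0 0 -0.02 0 0 0 8;0 0 -0.02 0 0 0 8;0 0 -0.012 0 0 0 8;0 0 0 0 0 0 8;0 0 0 0 0 0 8;0 0 0 0 0 0 8'
python3 -m creep '0 0 0 0 0 0 8;0 0 -0.01 0 0 0 8;0 0 -0.008 0 0 0 8;0 0 0 0 0 0 8;0 0 0 0 0 0 8;0 0 0 0 0 0 8'
python3 - <<'E'
from h import *
s=viewer.capture('side'); t=viewer.capture('top'); w=viewer.capture('wrist')
a=cv2.resize(s[180:330,240:400],None,fx=2.5,fy=2.5,interpolation=cv2.INTER_CUBIC)
b=cv2.resize(t[140:240,300:420],(400,375)); 
np.save('w6.npy',w); c=cv2.resize(w,None,fx=.55,fy=.55); c=cv2.copyMakeBorder(c,0,0,0,800-c.shape[1],cv2.BORDER_CONSTANT)
save('m6.png',cv2.vconcat([cv2.hconcat([a,b]),c]))
E
```

```text
time: 12.87
tool_pos: [473.1, -162.6, 197.2]
tcp_rot: [-3.141, 0.001, 3.115]
contact_force: [0.7, -1.8, -1.9]
grip_width: 13.9
finger_force: 30.0
time: 13.37
tool_pos: [472.7, -163.2, 178.6]
tcp_rot: [-3.141, 0.0, 3.114]
contact_force: [0.9, 0.8, -2.0]
grip_width: 14.2
finger_force: 30.0
```

View pics/m6.png

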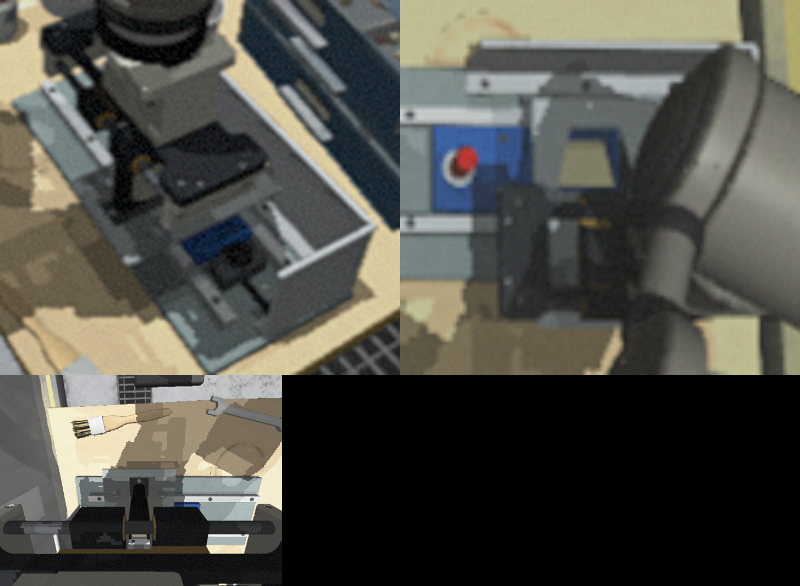

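```bash
python3 -m creep '0 0 -0.006 0 0 0 8;0 0 -0.006 0 0 0 8;0 0 -0.005 0 0 0 8;0 0 0 0 0 0 8;0 0 0 0 0 0 8;0 0 0 0 0 0 8;0 0 0 0 0 0 8'
python3 - <<'E'
from h import *
o=readout.get_obs(); print(o['tool_pos'],o['tcp_rot'],o['contact_force'])
ts=np.mean([viewer.capture('top') for _ in range(4)],0).astype(np.uint8); s=viewer.capture('side')
a=cv2.resize(ts[163:203,340:380],None,fx=14,fy=14,interpolation=cv2.INTER_CUBIC)
b=cv2.resize(s[230:290,290:360],(240,206),interpolation=cv2.INTER_CUBIC); b=cv2.copyMakeBorder(b,0,560-206,0,0,cv2.BORDER_CONSTANT)
np.save('t7.npy',ts); np.save('s7.npy',s); save('m7.png',cv2.hconcat([a,b]))
E
```

```text
time: 14.1
tool_pos: [472.6, -163.1, 161.4]
tcp_rot: [-3.142, 0.0, 3.114]
contact_force: [0.2, 0.2, -1.4]
grip_width: 13.9
finger_force: 30.0
[ 472.61844498 -163.14558136  161.3691325 ] [-3.14153166e+00  2.65961061e-04  3.11382752e+00] [ 0.19465807  0.15881391 -1.37640721]
```

View pics/m7.png

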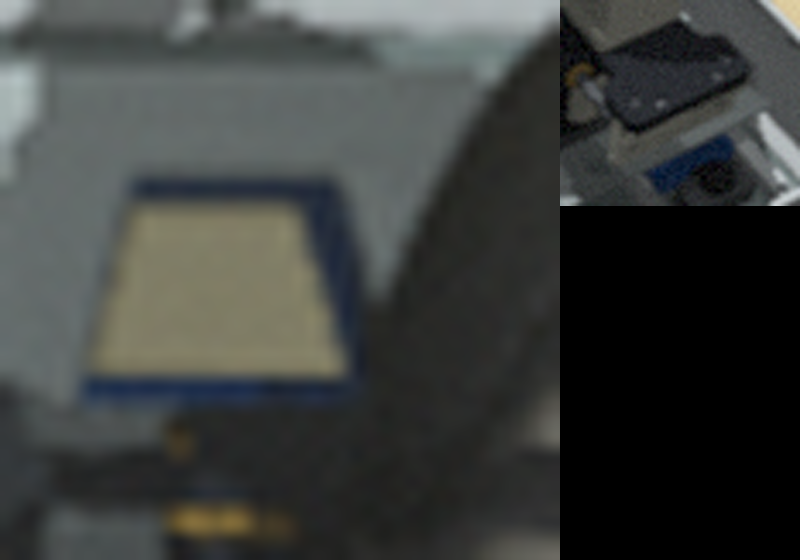

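```bash
python3 - <<'E'
from h import *
ci=viewer.camera_info('top')
A=lambda u,v,z:at(ci,340+(u+.5)/14-.5,163+(v+.5)/14-.5,z).round(1)
for n,p,z in (('tile',((137,203),(302,203),(350,378),(92,376)),58),('win top',((132,182),(337,180),(370,400),(83,398)),71),('win bot',((132,182),(337,180),(370,400),(83,398)),68)):
    c=[A(u,v,z) for u,v in p]; print(n,c,np.mean(c,0))
E
```

```text
tile [array([ 561.7, -149.2]), array([ 561.2, -178.8]), array([ 529.6, -185.8]), array([ 530.8, -139.7])] [ 545.825 -163.375]
win top [array([ 563.4, -145.4]), array([ 563.1, -181.7]), array([ 524. , -185.5]), array([ 525.3, -135. ])] [ 543.95 -161.9 ]
win bot [array([ 563.9, -146.1]), array([ 563.6, -182.5]), array([ 524.4, -186.3]), array([ 525.7, -135.7])] [ 544.4  -162.65]
```

```bash
python3 -m creep '0.0015 0 -0.002 0 0 0 8;0 0 0 0 0 0 8;0 0 0 0 0 0 8;0 0 0 0 0 0 8;0 0 0 0 0 0 8;0 0 0 0 0 0 8;0 0 0 0 0 0 8;0 0 0 0 0 0 8'
python3 - <<'E'
from h import *
from scipy.ndimage import label
s=viewer.capture('top')[163:203,340:380].astype(int)
tile=(s[:,:,0]>110)&(s[:,:,0]-s[:,:,2]>25); tile[28:]=0
blue=(s[:,:,2]-s[:,:,0]>25)
for n,m in (('tile',tile),('blue',blue)):
    v,u=np.nonzero(m); print(n,len(u),u.min(),u.max(),v.min(),v.max())
for u in (14,18): print(u,''.join('T' if tile[v,u] else 'B' if blue[v,u] else '.' for v in range(40)))
print(readout.get_obs()['dq'].round(4),readout.get_obs()['contact_force'])
E
```

```text
time: 15.02
tool_pos: [474.0, -163.1, 159.3]
tcp_rot: [3.142, 0.0, 3.114]
contact_force: [-0.7, -0.5, -1.4]
grip_width: 13.5
finger_force: 30.0
tile 111 7 22 15 25
blue 22 6 24 13 28
14 ...............TTTT.TT.TTT.B............
18 ...............TTTT.TT...T.BB...........
[ 0.0011 -0.0012 -0.0001 -0.0008 -0.0011  0.0002] [ 0.07666479  0.00657136 -0.54571857]
```

```bash
python3 -c "
from plant import order; print(order.close_job())"
```

```text
the job is handed in; nothing more can be done
None
```

I handed the job in: the carrier is against the end stop with its post let go, and the mask is held about 8 mm above the tile with the window centred to roughly 1–2 mm by the cameras; no pass/fail verdict came back.

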